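# Touch-test the hexagonal casting and start its curing pad

## Robot

A 6-joint arm with a two-finger parallel gripper is mounted at the origin on the work surface. World frame = base frame: x ahead of the robot, y to its left, z up, the work surface at z = 0. Lengths are in m, angles in rad, forces in N, time in s.
With the tool pointing down it reaches from about 0.3 to 0.775 m from the base axis. Payload 14.6 kg.
Tool frame: the origin (TCP) lies at the very end of the fingers, on their centre line; the grasp point (between the pads) lies 19 mm behind it; x points along the fingers, y is the direction in which the jaws open and shut, and the axes are right-handed (so a half turn about x gives the same grasp; the last joint's range is limited). The gripper opens to 94 mm and grips with 3 to 60 N. Pads are 16 mm wide; open, the fingers measure 119 mm over their backs; the gripper's body (75 mm by 177 mm) begins 78 mm behind the grasp point.
Start: joints at [1.123, 0.3, 1.521, -0, 1.321, -0.067], TCP at [0.204, 0.511, 0.205] pointing down, gripper open.
Joint ranges: [-3.03, 3.03], [-0.79, 2.21], [0.23, 2.52], [-1.04, 4.18], [0, 3.07], [-2.55, 2.55]. Speed limits (rad/s): [2.22, 2.22, 2.57, 3.14, 3.14, 3.14].

## Interface

Orientations are given as [roll, pitch, yaw] about the fixed x, y, z axes, in that order (R = Rz(yaw) Ry(pitch) Rx(roll)).
In Python, from station import ctrl, viewer, hand_in gives the robot as it stands. The module is installed in compiled form; this text tells all that it offers.
- The arm moves only by the tool play_rows, never from a script. Its argument "deltas" is a list that holds one entry, the list of rows, each a list of 7 numbers: the shift along the tool's x, y, z in mm, then the turn, a rotation vector about the tool's x, y, z in rad, then the finger opening in mm, from 0 to 94. In form: [[[dx, dy, dz, ax, ay, az, gripper], ...]]. A call has 1 to 10 rows; each row shifts and turns the commanded pose from where the row before left it, along the tool's axes as they then stand; what a row does not reach is not made up. A row lasts 1/10 s, in which the tool goes at most 50 mm and 8.59 degrees, less where a joint would pass 70% of its speed; a pose out of reach is approached as far as the arm can. A call with a gripper value outside its range is refused whole. The fingers move at their own pace and stop on an object; "grip_force" is the grip in N (left out, the last holds). Time passes only in rows, so rows that do not move let the fingers close. It gives the time, the measured TCP pose, the force and the opening at its end, in the units of the state.
- ctrl.get_obs(): the state, without advancing time (a new reading comes with each control period).
- viewer.camera(name): name is "scene" or "top" or "wrist"; returns a dict with "img" (400x640x3 uint8, red, green, blue), "fx", "fy", "cx", "cy" (pixels), "distortion" ([k1, k2, p1, p2, k3] as OpenCV has them; the pictures are not rectified), "rvec" (rotation vector, rad) and "tvec" (3), from world to camera coordinates, as OpenCV has them. Camera axes: x right, y down, z forward; pixel columns grow to the right and rows downward; lengths in m; the calibration is good to about 2 mm. A picture is of the moment at which its call begins. There is no depth.
- hand_in(): hands the job in, once; it reports no verdict.
The state is a dict: "time_s": time; "qpos": joint angles; "joint_vel": joint speeds; "tau": joint torques, N m; "ee_pos": TCP position; "eef_rot": TCP orientation; "force": force on the tool from outside, world axes, zero at the start; "moment": the same for the moment, N m; "grip_width": finger opening in m.
Only numpy, scipy, OpenCV 4.12 (cv2) and the standard library are available. Lean on these libraries where they do the work, as an engineer would, in place of code of your own. Each camera call takes 0.05 s, during which the arm holds its last target.

## Task

With the fingertips, lightly touch the face of the six-sided casting to check that it has set, and lift off again. Then press in the larger button on the curing pad that this casting lies on, to start its last cure, and let it go. Grasp and shift nothing, and leave the other castings, the other buttons and the things around them alone.

Things in the scene. Friction and masses are not known exactly. Their poses are not given: they have to be found in the camera images.
- hex_face (a point): middle of the upper face of the six-sided (hexagonal) casting: flat resin with berries set in it, 64 mm across its flats, in the hexagonal mould; its face stands 3 mm above the mould's rim and 39 mm above the table; z up
- hex_pad: the curing pad under the hexagonal mould: fixed grey slab 170 (x) x 120 (y) x 14 mm, origin at the centre of its underside, x pointing away from its two front buttons. Three pads, all alike, lie in any order, turned up to 0.3 rad; each has one mould on its dark window, two push buttons at its robot-side edge and a low light bar, 36 mm high, along its far edge
- hex_casting (a joint): how far the hexagonal casting is pushed down into its soft mould, m: 0 at rest, 0.006 at the bottom; it springs back. It starts to give at 0.2 N or less and takes about 1 N per mm; more than 15 N marks it
- hex_mould: white soft mould that holds the hexagonal casting, loose on its pad, six-sided, 76 mm across flats, 22 mm high; origin at the centre of its underside, z up. It and its casting weigh about 0.2 kg
- hex_start_top (a point): centre of the top of the larger button (start) on the pad that carries the hexagonal mould: round, 26 mm across, at the pad's front edge 82 mm towards the robot from the mould's centre and 28 mm to the left (+y side) of the pad's middle line; its top is 36 mm above the table, 10 mm above its black collar (42 mm across); z up
- hex_start (a joint): how far that start button is pressed, m: 0 out, 0.006 fully in, about 5 N; springs back
- hex_dim (a joint): the smaller button (dimmer) of the same pad: 14 mm across, 58 mm to the right of the start button; 0 out, 0.005 fully in; to be left alone
- round_mould: white mould with a round casting, 76 mm across, loose on another pad of the same kind; origin at the centre of its underside, rim 22 mm and casting face 25 mm above it; to be left alone
- round_start (a joint): larger button of the pad under the round mould; 0 out; to be left alone
- round_dim (a joint): smaller button of the pad under the round mould; 0 out; to be left alone
- square_mould: white mould with a square casting, 76 mm square, loose on another pad of the same kind; origin at the centre of its underside, rim 22 mm and casting face 25 mm above it; to be left alone
- square_start (a joint): larger button of the pad under the square mould; 0 out; to be left alone
- square_dim (a joint): smaller button of the pad under the square mould; 0 out; to be left alone
- pigment_jar: clear round jar, 34 dia x 55 tall, between two of the pads (sizes in mm); loose bystander; origin at the centre of its underside
- glitter_jar: amber round jar, 34 dia x 45 tall, between the other two pads (sizes in mm); loose bystander; origin at the centre of its underside
- syringe: capped plastic syringe lying down, 140 long, 22 high, on the robot's side of the pads (sizes in mm); loose bystander; origin on the table under its barrel
- mixing_cup: open cup, 60 dia x 60 tall, behind the pads (sizes in mm); loose bystander; origin at the centre of its underside
- phone: phone lying flat, 155 x 78 x 9, behind the pads (sizes in mm); loose bystander; origin at the centre of its underside
- resin_bottle: white bottle, 48 dia x 100 tall, on the robot's side of the pads (sizes in mm); loose bystander; origin at the centre of its underside
- cork_block: cork disc, 44 dia x 30 tall, behind the pads (sizes in mm); loose bystander; origin at the centre of its underside
Not all that is in view belongs to the job. Leave any black look-alike of the hex_mould alone.

How it is judged:
By the outcome, as a careful person would: the job done as asked, in the order asked, and still so for the second after the job is handed in, with the robot touching nothing.
It also fails if it takes over 48 s, if anything falls off the work surface, if the arm or the gripper's body presses on something with over 40 N, if the wrist force passes 120 N, or if a joint passes its speed limit or range.

## Working session

There is one attempt and no reset: what is moved stays moved. The work goes in short steps, Python scripts to look and compute and a tool call to move; the robot and the scene stay as the last step left them, time stands still between calls to the robot, and variables do not carry over. Pictures are saved under pics/ and viewed, and the job is handed in when it is done.

Besides the shell and the picture viewer there is one more tool, called after "Emit:" as a command line: name --argument value ..., lists and objects as JSON in quotes. play_rows: Moves the arm, as the interface text tells. Its arguments: {"type":"object","properties":{"deltas":{"type":"array","items":{"type":"array","items":{"type":"array","items":{"type":"number"}}}},"grip_force":{"type":"number"}},"required":["deltas"]}

```bash
mkdir -p pics; cat > h.py <<'E'
import numpy as np, cv2
from station import ctrl, viewer, hand_in
def snap(n,f):
    c=viewer.camera(n); cv2.imwrite('pics/'+f,c['img'][:,:,::-1]); 
    np.savez('pics/'+f+'.npz',**{k:np.array(v) for k,v in c.items()}); return c
def load(f): return dict(np.load('pics/'+f+'.npz'))
def K(c): return np.array([[c['fx'],0,c['cx']],[0,c['fy'],c['cy']],[0,0,1]],float)
def ray(c,uv,z):
    R,_=cv2.Rodrigues(np.array(c['rvec'],float)); t=np.array(c['tvec'],float).reshape(3)
    p=cv2.undistortPoints(np.array(uv,float).reshape(-1,1,2),K(c),np.array(c['distortion'],float)).reshape(-1,2)
    d=np.c_[p,np.ones(len(p))]@R; o=-R.T@t
    return o+d*((z-o[2])/d[:,2])[:,None]
def proj(c,P): return cv2.projectPoints(np.array(P,float).reshape(-1,1,3),np.array(c['rvec'],float),np.array(c['tvec'],float),K(c),np.array(c['distortion'],float))[0].reshape(-1,2)
E
python3 - <<'E'
from h import *
for n in ['top','scene']: snap(n,n+'0.png')
o=ctrl.get_obs(); print(o)
E
```

```text
{'time_s': 0.1, 'qpos': array([ 1.12338760e+00,  3.00450697e-01,  1.52152250e+00, -4.24336872e-05,
        1.32071460e+00, -6.66018367e-02]), 'joint_vel': array([-0.00074217, -0.0010965 , -0.0027043 , -0.00064036, -0.00048896,
       -0.00080292]), 'tau': array([ 1.69359486e-03, -5.32646227e+01, -3.53281295e+01,  7.09209172e-02,
        2.34620506e-02, -8.89117609e-05]), 'ee_pos': array([0.20432702, 0.5103757 , 0.20492231]), 'eef_rot': array([-1.59988443,  1.56970041, -1.9806808 ]), 'force': array([ 0.22780957, -0.00278602,  0.57357415]), 'moment': array([0.03637431, 0.03665748, 0.00905794]), 'grip_width': 0.09445320221317231}
```

View pics/top0.png

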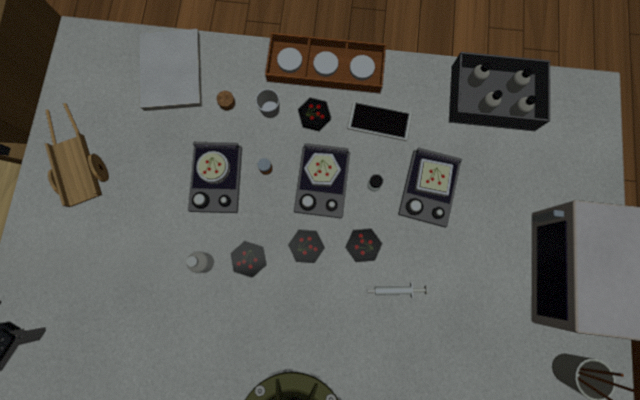

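View pics/scene0.png

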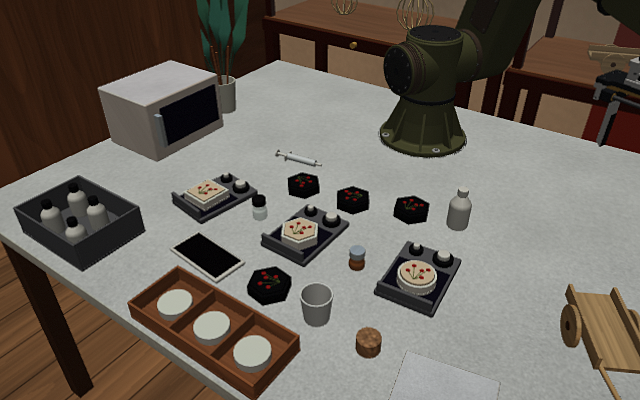

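```bash
python3 - <<'E'
from h import *
c=load('top0.png'); im=c['img'][130:230,180:470,::-1]
g=cv2.convertScaleAbs(cv2.resize(im[:,100:190],None,fx=6,fy=6,interpolation=cv2.INTER_CUBIC),alpha=1.5)
cv2.imwrite('pics/crop1.png',g)
s=load('scene0.png'); cv2.imwrite('pics/crop2.png',cv2.resize(s['img'][190:275,250:360,::-1],None,fx=6,fy=6,interpolation=cv2.INTER_CUBIC))
E
```

```text
(no output)
```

View pics/crop1.png

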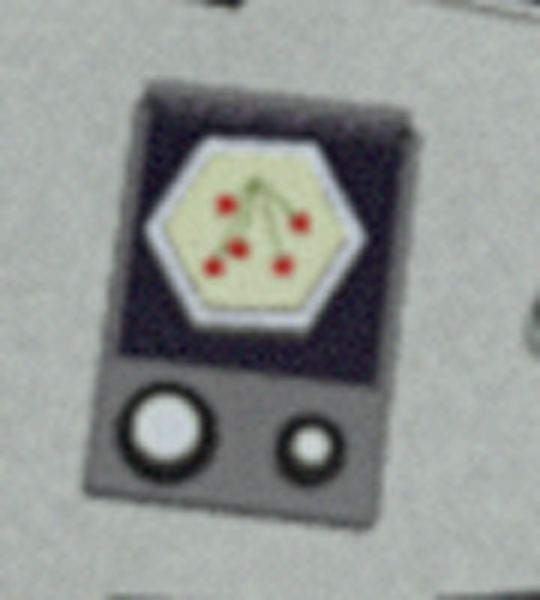

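View pics/crop2.png

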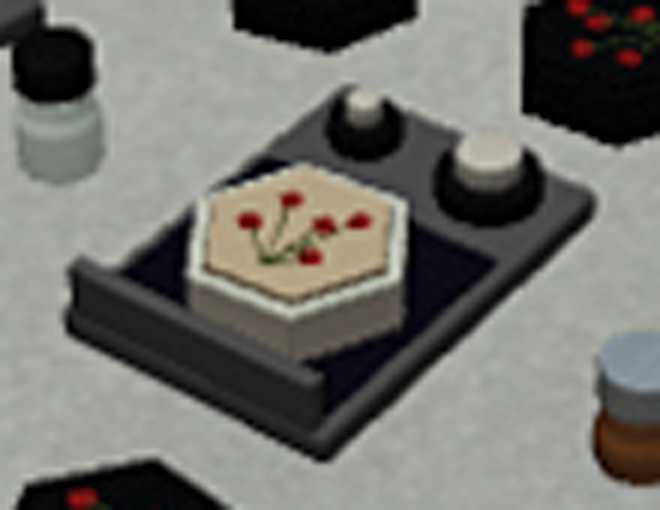

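The middle pad, top pixel (322,169), carries the white hexagonal mould. Things it could be mistaken for are the white round (212,166) and white square (436,177) moulds, and the black hexagons at (314,114), (249,259), (307,246) and (364,245). The larger button of the hex pad is at about (307,201), left of the smaller one at (332,204). Next I'll measure them.

```bash
python3 - <<'E'
from h import *
def cc(c,box,z,lo,area=20):
    u0,v0,u1,v1=box; k=4
    im=cv2.resize(c['img'][v0:v1,u0:u1],None,fx=k,fy=k,interpolation=cv2.INTER_CUBIC)
    g=cv2.GaussianBlur(im,(5,5),0).min(2) if lo!='b' else None
    return im,k
c=load('top0.png'); s=load('scene0.png')
def blobs(c,box,thr,name):
    u0,v0,u1,v1=box;k=6
    im=cv2.resize(c['img'][v0:v1,u0:u1],None,fx=k,fy=k,interpolation=cv2.INTER_CUBIC)
    m=(im.max(2)>thr).astype(np.uint8)
    cs,_=cv2.findContours(m,cv2.RETR_EXTERNAL,cv2.CHAIN_APPROX_NONE)
    out=[]
    for q in cs:
        a=cv2.contourArea(q)/k/k
        if a<8: continue
        M=cv2.moments(q); uv=((M['m10']/M['m00']+.5)/k-.5+u0,(M['m01']/M['m00']+.5)/k-.5+v0)
        x,y,w,h=cv2.boundingRect(q)
        out.append((uv,a)); print(name,np.round(uv,2),round(a,1),np.round([w/k,h/k],1))
    return out
print(c['img'][195:208,300:316].max(2))
for uv,a in blobs(c,(302,152,344,187),85,'hextop'): print(' rim.036',ray(c,[uv],.036))
for uv,a in blobs(c,(300,192,315,211),70,'start'): print('  ',ray(c,[uv],.036))
for uv,a in blobs(c,(326,198,338,211),70,'dim'): print('  ',ray(c,[uv],.034))
for uv,a in blobs(s,(322,210,342,228),90,'s-start'): print('  ',ray(s,[uv],.036))
for uv,a in blobs(s,(280,214,320,250),140,'s-hex'): print('  ',ray(s,[uv],.037))
# pad outline: crop1 corners, z~.014
q=np.array([[85,492],[375,528]])/6+[279.6,129.6]; P=ray(c,q,.014); print(P,np.linalg.norm(P[1]-P[0]))
d=P[1]-P[0]; print('front edge yaw',np.arctan2(d[0],-d[1]))
# scene from proj
E
```

```text
[[ 70  68  49  29  25  37  52  55  51  42  28  20  41  59  70  76]
 [ 70  48  30  33  59  89 106 112 110  98  70  39  22  35  59  70]
 [ 56  34  31  66 106 122 133 133 134 130 112  79  37  24  41  61]
 [ 42  27  54  98 128 137 135 137 136 135 132 113  68  30  21  48]
 [ 29  26  78 122 135 135 136 136 136 138 137 128 101  46  22  34]
 [ 26  34  85 129 139 135 134 136 138 135 138 134 112  53  19  28]
 [ 22  34  86 131 137 137 134 138 138 136 141 136 116  55  15  33]
 [ 19  34  86 127 138 139 133 136 137 139 139 134 109  50  20  24]
 [ 20  30  72 114 133 138 137 140 138 139 137 125  89  41  14  29]
 [ 27  14  48  85 114 131 134 139 138 136 126 101  67  27  24  32]
 [ 36  21  28  47  79 106 121 126 122 114  92  66  37  19  25  44]
 [ 46  21  19  27  45  63  81  86  84  69  49  35  19  17  31  50]
 [ 62  39  22  20  25  34  35  40  40  32  25  21  17  30  44  65]]
hextop [322.03 168.48] 852.9 [36.2 32. ]
 rim.036 [[ 0.59257322 -0.00132379  0.036     ]]
start [307.21 200.78] 94.3 [11.2 11.2]
start [306.79 192.72] 22.5 [15.   3.7]
   [[0.50985639 0.02480675 0.036     ]]
   [[0.52914028 0.02813454 0.036     ]]
dim [331.43 203.86] 27.6 [6.2 6. ]
   [[ 0.50928903 -0.03313602  0.034     ]]
s-start [332.6  213.71] 134.8 [20.  10.7]
   [[0.50726788 0.02490288 0.036     ]]
s-hex [297.63 228.34] 760.5 [37.8 29.2]
   [[ 0.59434042 -0.00662831  0.037     ]]
[[ 0.4837394   0.0551027   0.014     ]
 [ 0.48233679 -0.06243958  0.014     ]] 0.11755064457734649
front edge yaw -0.011932260476948429
```

```bash
cat >> h.py <<'E'
from scipy.spatial.transform import Rotation as Ro
def togo(T):
    o=ctrl.get_obs(); R=Ro.from_euler('xyz',o['eef_rot']).as_matrix()
    print('t',o['time_s'],'pos',np.round(o['ee_pos'],4),'F',np.round(o['force'],2),'w',round(o['grip_width'],4)); print('R',np.round(R,3).tolist())
    d=R.T@(np.array(T)-o['ee_pos'])*1000; print('tool mm',np.round(d,1)); return d
E
python3 - <<'E'
from h import *
togo([.592,-.002,.15])
E
```

```text
t 0.1 pos [0.2043 0.5104 0.2049] F [ 0.23 -0.    0.57] w 0.0945
R [[-0.0, 0.372, 0.928], [-0.001, 0.928, -0.372], [-1.0, -0.001, -0.0]]
tool mm [  55.3 -331.5  550.3]
```

Emit:
play_rows --deltas '[[[0,-25,42,0,0,0,0],[0,-25,42,0,0,0,0],[0,-25,42,0,0,0,0],[0,-25,42,0,0,0,0],[0,-25,42,0,0,0,0],[0,-25,42,0,0,0,0],[0,-25,42,0,0,0,0],[0,-25,42,0,0,0,0],[0,-25,42,0,0,0,0],[0,-25,42,0,0,0,0]]]' --grip_force 10

```text
time_s: 1.1
ee_pos: [0.5022, 0.1205, 0.2053]
eef_rot: [-2.85, 1.571, 3.052]
force: [1.6, 0.8, -0.1]
grip_width: 0.0172
```

```bash
python3 - <<'E'
from h import *
togo([.592,-.002,.10])
E
```

```text
t 1.1 pos [0.5022 0.1205 0.2053] F [ 1.56  0.82 -0.11] w 0.0172
R [[-0.0, 0.372, 0.928], [0.0, 0.928, -0.372], [-1.0, -0.0, -0.0]]
tool mm [105.3 -80.3 128.9]
```

Emit:
play_rows --deltas '[[[15,-20,32,0,0,0,0],[15,-20,32,0,0,0,0],[15,-20,32,0,0,0,0],[15,-20,32,0,0,0,0],[0,0,0,0,0,0,0],[0,0,0,0,0,0,0],[0,0,0,0,0,0,0]]]'

```text
time_s: 1.8
ee_pos: [0.5903, 0.0013, 0.1458]
eef_rot: [0.782, 1.57, 0.402]
force: [-0.8, -0.7, 0.2]
grip_width: 0.0004
```

```bash
python3 - <<'E'
from h import *
togo([.592,-.002,.06])
for n in ['wrist','scene']: snap(n,n+'1.png')
c=load('wrist1.png'); print(proj(c,[[.592,-.002,.039],[.509,.025,.036],ctrl.get_obs()['ee_pos']]))
E
```

```text
t 1.8 pos [0.5903 0.0013 0.1458] F [-0.76 -0.66  0.19] w 0.0004
R [[0.0, 0.371, 0.929], [0.0, 0.929, -0.371], [-1.0, 0.0, 0.0]]
tool mm [85.8 -2.5  2.8]
[[321.59212138 195.51001874]
 [315.72373929 110.95611775]
 [324.2375601  234.39361509]]
```

View pics/wrist1.png

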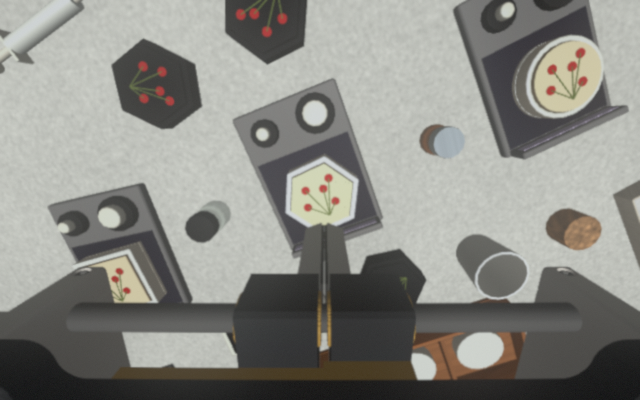

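View pics/scene1.png

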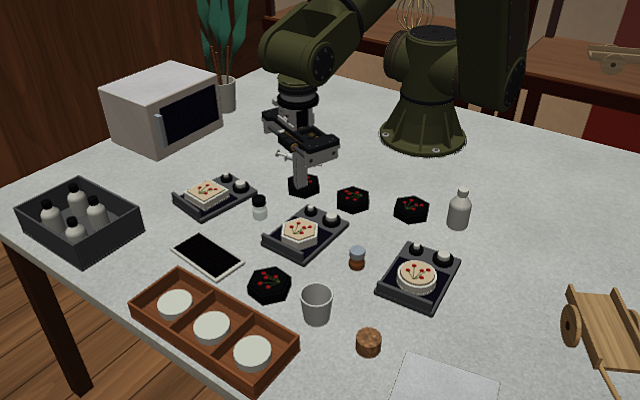

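The wrist view shows the hex casting at (321,195) and its start button at (315,112), both within 2 px of the projected measurements. Next I descend.

Emit:
play_rows --deltas '[[[20,-1,1,0,0,0,0],[20,-1,1,0,0,0,0],[20,0,0,0,0,0,0],[15,0,0,0,0,0,0],[10,0,0,0,0,0,0],[5,0,0,0,0,0,0],[0,0,0,0,0,0,0],[0,0,0,0,0,0,0],[0,0,0,0,0,0,0]]]'

```text
time_s: 2.8
ee_pos: [0.592, -0.002, 0.0562]
eef_rot: [0.308, 1.57, -0.073]
force: [-0.0, -0.6, -0.4]
grip_width: 0.0001
```

```bash
python3 - <<'E'
from h import *
togo([.592,-.002,.0375])
snap('wrist','wrist2.png')
c=snap('scene','scene2.png');print(proj(c,[ctrl.get_obs()['ee_pos']]))
cv2.imwrite('pics/sc2.png',cv2.resize(c['img'][170:275,230:360,::-1],None,fx=5,fy=5,interpolation=cv2.INTER_CUBIC))
E
```

```text
t 2.8 pos [ 0.592  -0.002   0.0562] F [-0.02 -0.58 -0.45] w 0.0001
R [[0.001, 0.372, 0.928], [-0.0, 0.928, -0.372], [-1.0, 0.0, 0.001]]
tool mm [18.7  0.  -0. ]
[[299.80355776 221.5292199 ]]
```

View pics/sc2.png

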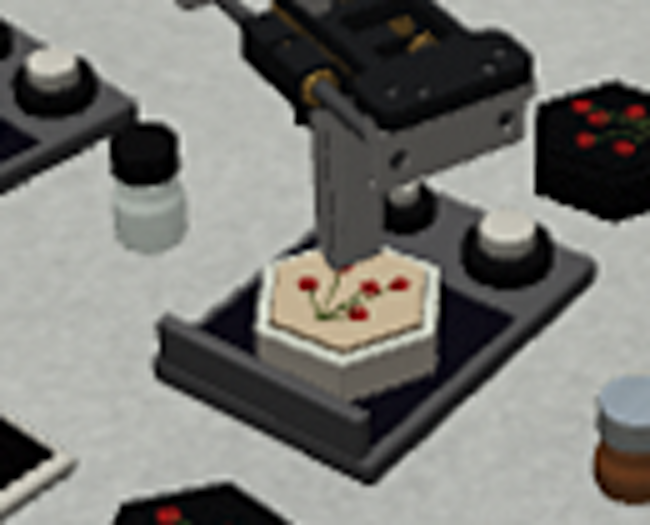

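The closed fingertips hang about 17 mm above the middle of the white hexagonal face, around crop (350,265). Now the slow touch.

Emit:
play_rows --deltas '[[[6,0,0,0,0,0,0],[5,0,0,0,0,0,0],[3,0,0,0,0,0,0],[1,0,0,0,0,0,0],[1,0,0,0,0,0,0],[1,0,0,0,0,0,0],[0,0,0,0,0,0,0],[0,0,0,0,0,0,0]]]'

```text
time_s: 3.7
ee_pos: [0.5916, -0.002, 0.0386]
eef_rot: [0.289, 1.571, -0.092]
force: [0.1, -0.2, 0.8]
grip_width: 0.0008
```

Emit:
play_rows --deltas '[[[1,0,0,0,0,0,0],[1,0,0,0,0,0,0],[0,0,0,0,0,0,0],[0,0,0,0,0,0,0],[0,0,0,0,0,0,0]]]'

```text
time_s: 4.2
ee_pos: [0.5917, -0.0021, 0.0366]
eef_rot: [0.234, 1.57, -0.147]
force: [-0.6, 0.0, 2.6]
grip_width: 0.0008
```

```bash
python3 - <<'E'
from h import *
import time
togo([.592,-.002,.0375])
c=snap('scene','scene3.png');print(ctrl.get_obs()['force'])
cv2.imwrite('pics/sc3.png',cv2.resize(c['img'][195:265,260:350,::-1],None,fx=8,fy=8,interpolation=cv2.INTER_CUBIC))
E
```

```text
t 4.2 pos [ 0.5917 -0.0021  0.0366] F [-0.63  0.04  2.58] w 0.0008
R [[0.0, 0.372, 0.928], [-0.0, 0.928, -0.372], [-1.0, 0.0, 0.0]]
tool mm [-0.9  0.2  0.2]
[-0.29260866  0.5548882   2.46331308]
```

View pics/sc3.png

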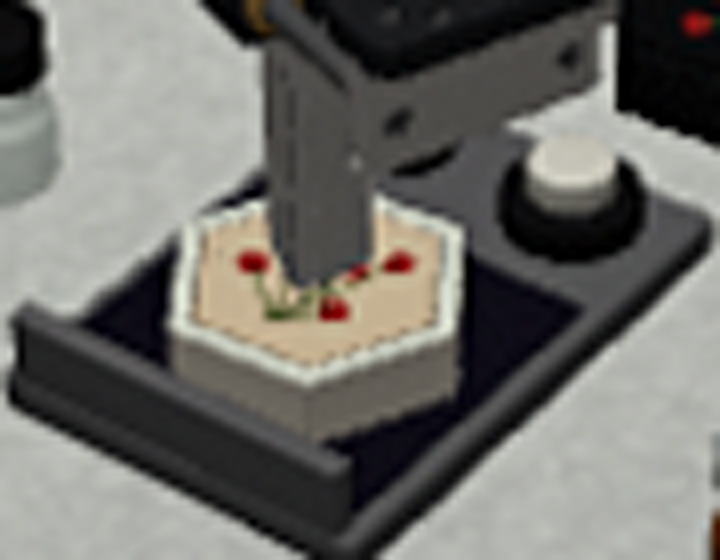

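The tips rest on the face with about 2.5 N of steady contact force. Now I lift straight off and go over the button.

Emit:
play_rows --deltas '[[[-5,0,0,0,0,0,0],[-15,0,0,0,0,0,0],[-20,0,0,0,0,0,0],[0,0,0,0,0,0,0],[0,-2,-22,0,0,0,0],[0,-2,-22,0,0,0,0],[0,-2,-22,0,0,0,0],[0,0,-21,0,0,0,0],[0,0,0,0,0,0,0],[0,0,0,0,0,0,0]]]'

```text
time_s: 5.25
ee_pos: [0.5091, 0.0247, 0.0767]
eef_rot: [0.299, 1.57, -0.082]
force: [0.2, 0.1, 0.4]
grip_width: 0.0007
```

Emit:
play_rows --deltas '[[[10,0,0,0,0,0,0],[10,0,0,0,0,0,0],[5,0,0,0,0,0,0],[0,0,0,0,0,0,0],[0,0,0,0,0,0,0],[0,0,0,0,0,0,0]]]'

```text
time_s: 5.85
ee_pos: [0.5088, 0.0247, 0.0517]
eef_rot: [0.261, 1.57, -0.12]
force: [0.5, 0.4, 0.1]
grip_width: 0.0005
```

```bash
python3 - <<'E'
from h import *
togo([.509,.0248,.0365])
snap('wrist','wrist4.png')
c=snap('scene','scene4.png')
cv2.imwrite('pics/sc4.png',cv2.resize(c['img'][180:265,260:360,::-1],None,fx=7,fy=7,interpolation=cv2.INTER_CUBIC))
E
```

```text
t 5.85 pos [0.5088 0.0247 0.0517] F [0.54 0.42 0.07] w 0.0005
R [[0.0, 0.372, 0.928], [-0.0, 0.928, -0.372], [-1.0, 0.0, 0.0]]
tool mm [15.2  0.1  0.1]
```

View pics/sc4.png

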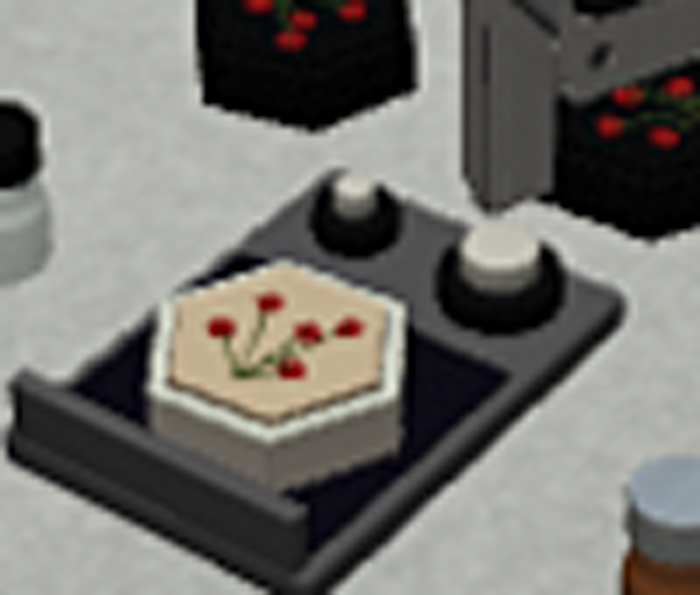

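View pics/wrist4.png

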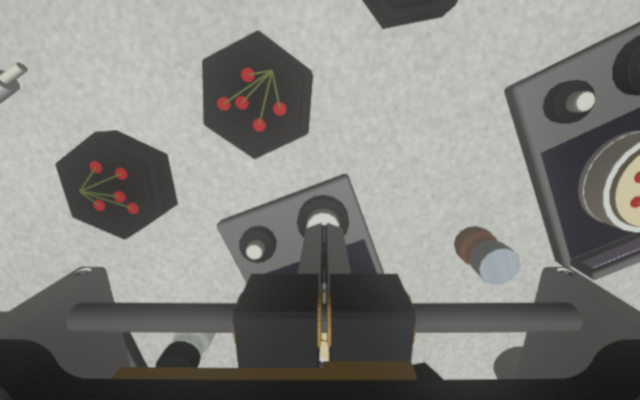

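The tips are centred over the larger button (wrist (322,215), dimmer clear at (255,245)). I'll press in small steps.

Emit:
play_rows --deltas '[[[6,0,0,0,0,0,0],[5,0,0,0,0,0,0],[2,0,0,0,0,0,0],[2,0,0,0,0,0,0],[2,0,0,0,0,0,0],[2,0,0,0,0,0,0],[1,0,0,0,0,0,0],[0,0,0,0,0,0,0],[0,0,0,0,0,0,0]]]'

```text
time_s: 6.85
ee_pos: [0.5086, 0.0247, 0.0316]
eef_rot: [-2.627, 1.571, -3.007]
force: [-3.9, 0.6, 4.2]
grip_width: 0.0007
```

Emit:
play_rows --deltas '[[[1,0,0,0,0,0,0],[1,0,0,0,0,0,0],[0,0,0,0,0,0,0],[0,0,0,0,0,0,0],[0,0,0,0,0,0,0]]]'

```text
time_s: 7.35
ee_pos: [0.5087, 0.0247, 0.0301]
eef_rot: [0.222, 1.571, -0.159]
force: [-6.8, -1.1, 14.0]
grip_width: 0.0004
```

The force rose from 4 N to 14 N at z = 0.030, so the button is at its end stop. Now I look, then release.

```bash
python3 - <<'E'
from h import *
c=snap('scene','scene5.png')
cv2.imwrite('pics/sc5.png',cv2.resize(c['img'][180:265,260:360,::-1],None,fx=7,fy=7,interpolation=cv2.INTER_CUBIC))
E
```

Emit:
play_rows --deltas '[[[-3,0,0,0,0,0,0],[-7,0,0,0,0,0,0],[-20,0,0,0,0,0,0],[-30,0,0,0,0,0,0],[-30,0,0,0,0,0,0],[-30,0,0,0,0,0,0],[0,0,0,0,0,0,0],[0,0,0,0,0,0,0],[0,0,0,0,0,0,0]]]'

```text
time_s: 8.3
ee_pos: [0.5082, 0.0247, 0.1484]
eef_rot: [-2.798, 1.569, 3.104]
force: [-0.5, -0.4, 0.2]
grip_width: 0.0004
```

```bash
python3 - <<'E'
from h import *
togo([.509,.0248,.15])
c=snap('scene','scene6.png')
d=load('scene0.png')
diff=cv2.absdiff(c['img'],d['img']).max(2); cv2.imwrite('pics/diff.png',diff*2)
cv2.imwrite('pics/sc6.png',cv2.resize(c['img'][180:265,260:360,::-1],None,fx=7,fy=7,interpolation=cv2.INTER_CUBIC))
E
```

```text
t 8.3 pos [0.5082 0.0247 0.1484] F [-0.45 -0.44  0.19] w 0.0004
R [[-0.002, 0.372, 0.928], [0.0, 0.928, -0.372], [-1.0, -0.001, -0.001]]
tool mm [-1.6  0.4  0.7]
```

View pics/sc5.png

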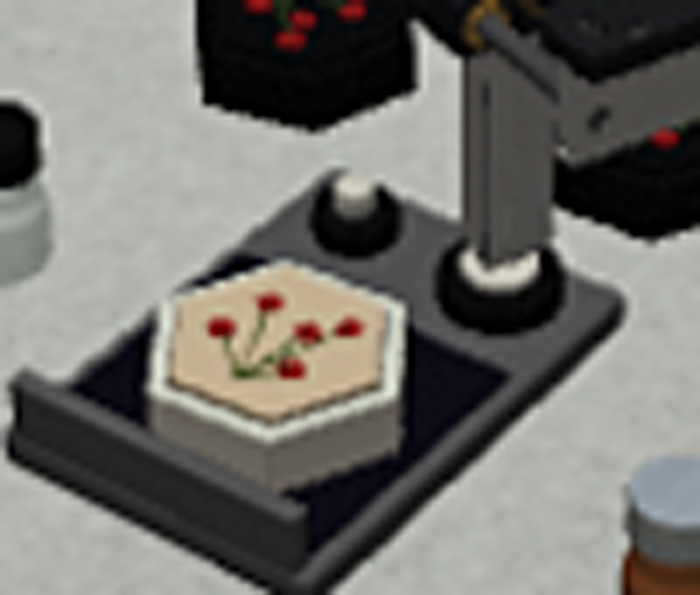

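View pics/sc6.png

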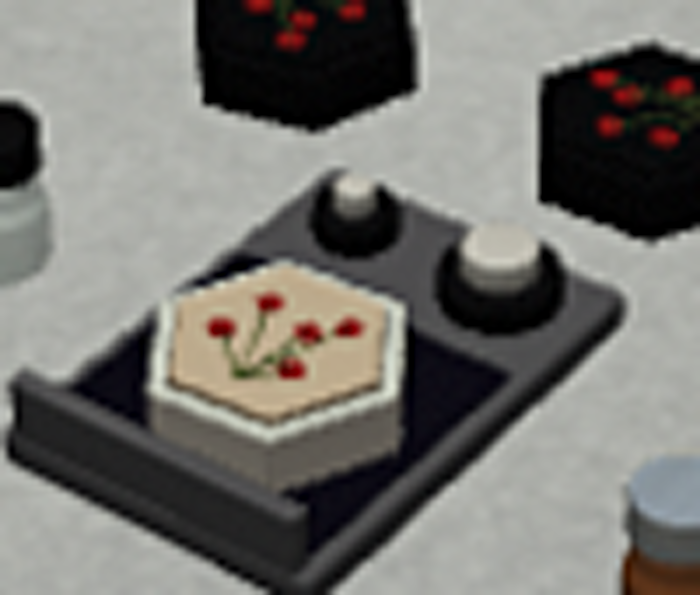

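View pics/diff.png

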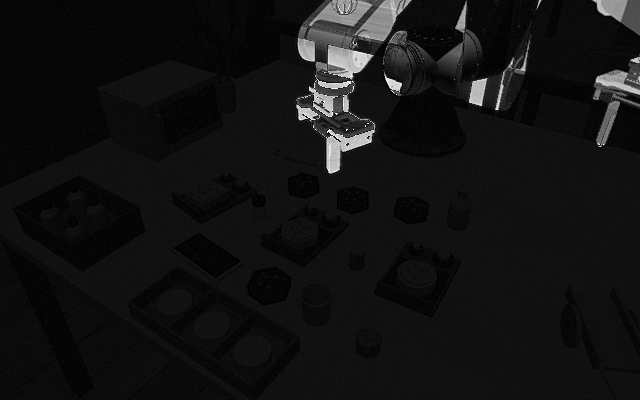

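The pictures show the button pressed in at crop (500,265), then sprung back out at (500,250). In the before/after difference only the arm has changed, apart from noise. Handing in.

```bash
python3 -c "
from h import *
hand_in()"
```

```text
the job is handed in; nothing more can be done
```

I did the job in the order asked and handed it in after about 8.4 s of robot time.

- **Touch:** With the fingers closed, I touched the middle of the white hexagonal casting's face. It gave about 2.5 mm at about 2.5 N, well under the 15 N that would mark it. I then lifted straight off.
- **Button:** I pressed the larger button on the same pad until the fingertips were at z = 0.030, which is its full 6 mm travel. The force rose from 4 N to 14 N there, which fits the end stop. I then let it go.
- **Last checks:** The button had sprung back out and the arm was clear at z = 0.148 with almost no force. Compared with the first scene picture, nothing but the arm had visibly moved.

No check failed. The button positions from the top and scene cameras differed by about 3 mm and those of the casting by about 5 mm. I aimed between them for the casting and close to the top camera's position for the button, and the wrist view agreed with those points to about 2 pixels. At the bottom of the press there was also about 7 N of sideways force.

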